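# Unhook the brush-washing pots, load the tray, slide it to its place

### The arm

A 6-joint arm with a two-finger parallel gripper is mounted at the origin on the work surface. World frame = base frame: x ahead of the robot, y to its left, z up, the work surface at z = 0. Lengths are in m, angles in degrees, forces in N, time in s.
With the tool pointing down it reaches from about 0.35 to 0.875 m from the base axis. Payload 4.2 kg.
Tool frame: the origin (TCP) lies on the front face of the gripper's body, between the roots of the fingers; the fingertips stand finger_overhang ahead of it and the grasp point (between the pads) lies 51 mm ahead of it (finger_overhang is the distance from the TCP to the fingertips, in m); z points along the fingers, y is the line along which they close (so a half turn about z gives the same grasp; the last joint's range is limited). The gripper opens to 87 mm and grips with 3 to 60 N. Pads are 19 mm wide; open, the fingers measure 117 mm over their backs; the gripper's body (75 mm by 190 mm) begins 51 mm behind the grasp point.
Start: joints at [-60.642, 22.042, 0.453, 0, -68.411, -14.817], TCP at [0.157, -0.605, 0.292] pointing down, gripper open.
Joint ranges: [-179.83, 179.83], [-69.29, 118.12], [-61.27, 80.66], [-181.25, 117.63], [-171.15, -9.14], [-177.46, 177.46]. Speed limits (degrees/s): [159.86, 159.86, 180, 180, 180, 180].

### API

Orientations are given as a 3x3 rotation matrix whose columns are the frame's x, y, z axes.
In Python, from station import sense, capture, camera_model, finish_job, finger_overhang gives the robot as it stands. The module is installed in compiled form; this text tells all that it offers.
- The arm moves only by the tool jog_arm, never from a script. Its argument "rows" is a list that holds one entry, the list of rows, each a list of 4 numbers: the shift along the tool's x, y, z in m, then the turn about the tool's z in rad. A call has 1 to 20 rows; each row shifts and turns the commanded pose from where the row before left it, along the tool's axes as they then stand; what a row does not reach is not made up. A row lasts 1/8 s, in which the tool goes at most 62.5 mm and 10.7 degrees, less where a joint would pass 70% of its speed; a pose out of reach is approached as far as the arm can. A call is refused whole if a number of a shift passes 0.0625 or a number of a turn 0.188, either way. A call with a gripper value outside its range is refused whole. "claw" is the opening, from 0 (shut) to 1 (fully open), set as the call begins (left out, the last holds). The fingers move at their own pace and stop on an object; the grip force is fixed at half the most. Time passes only in rows, so rows that do not move let the fingers close. It gives the time, the measured TCP pose, the force, the opening and the grip force at its end, in the units of the state.
- sense(): the state, without advancing time (a new reading comes with each control period).
- capture(name): name is "side" or "top" or "wrist"; returns the picture (384x512x3 uint8, red, green, blue); there is no depth.
- camera_model(name): a dict with "fovy" (degrees; the focal length in pixels is half the picture's height over the tangent of half this angle, whatever the lens; pixels are square), "cx", "cy" (the principal point, pixels), "eye" and "rotation" of the camera in the world. Camera axes: x right, y down, z forward; pixel columns grow to the right and rows downward; lengths in m; the calibration is good to about 2 mm. The wrist camera is an equidistant fisheye: a pixel r from the principal point sees the ray r / f radians off the axis. A picture is of the moment at which its call begins: read the wrist's pose just before it. camera_model takes no time and is no camera call; for the wrist camera it gives the pose at the moment of the call.
- finish_job(): hands the job in; it is judged then, once.
The state is a dict: "time_s": time; "joints": joint angles; "joint_velocities": joint speeds; "effort": joint torques, N m; "tcp_pos": TCP position; "ee_rot": TCP orientation; "wrist_force": force on the tool from outside, world axes, zero at the start; "moment": the same for the moment, N m; "gripper_width": opening from 0.0 (shut) to 1.0 (fully open); "gripper_force": force on a finger pad.
Only numpy, scipy, OpenCV 4.12 (cv2) and the standard library are available. Lean on these libraries where they do the work, as an engineer would, in place of code of your own. Each camera call takes 0.05 s, during which the arm holds its last target. There are 200 camera calls.

### The job

Take every brush-washing pot off its safety hook on the rack, pressing the pot back against the hook's sprung keeper so that it opens before you lift, and set the pots gently upright in the wooden tray where it stands. Then slide the loaded tray across the table, without lifting it, until it sits squarely inside the blue tape corners, and leave the bottle and the brush jar undisturbed.

Things in the scene. Friction and masses are not known exactly. Their poses are not given: they have to be found in the camera images.
- rack: Grey steel bench rack, fixed: a 480 mm long level rail on two 160 mm posts over a dark base plate (the base reaches from 20 mm in front of the rail to 110 mm behind it). Origin on the table under the middle of the rail; y runs along the rail, -x points out of the front, the way its four hooks stick out. Nothing of rail or hooks is higher than 165 mm.
- seat1 (a point): Hook 1 (of 4 along the rack's y, 110 mm apart): where the middle of a hung pot's bail bar rests, 147 mm above the table, 80 mm in front of the rail; axes as the rack's. A level steel arm, 12 mm wide, with an upturned tip 5 to 10 mm in front of this point that reaches 13 mm above it. To unhook: press the pot back, lift it 20 to 25 mm while still pressed back, then move it out to -x.
- keeper1 (a joint): Swing of hook 1's red sprung keeper: 0 shut, 0.65 open stop; above 0.42 the bail can pass. Its nose closes the hook 11 mm above the seat; a straight lift jams there. It pivots 34 mm below the seat; its black push roller (46 mm along y) lies 2 mm behind the bail legs, 16 mm below the seat: the bail moved 9 to 10.5 mm level to the rack's +x opens it (2 to 4 N) and holds it open.
- seat2 (a point): Hook 2 (of 4 along the rack's y, 110 mm apart): where the middle of a hung pot's bail bar rests, 147 mm above the table, 80 mm in front of the rail; axes as the rack's. A level steel arm, 12 mm wide, with an upturned tip 5 to 10 mm in front of this point that reaches 13 mm above it. To unhook: press the pot back, lift it 20 to 25 mm while still pressed back, then move it out to -x.
- keeper2 (a joint): Swing of hook 2's red sprung keeper: 0 shut, 0.65 open stop; above 0.42 the bail can pass. Its nose closes the hook 11 mm above the seat; a straight lift jams there. It pivots 34 mm below the seat; its black push roller (46 mm along y) lies 2 mm behind the bail legs, 16 mm below the seat: the bail moved 9 to 10.5 mm level to the rack's +x opens it (2 to 4 N) and holds it open.
- seat3 (a point): Hook 3 (of 4 along the rack's y, 110 mm apart): where the middle of a hung pot's bail bar rests, 147 mm above the table, 80 mm in front of the rail; axes as the rack's. A level steel arm, 12 mm wide, with an upturned tip 5 to 10 mm in front of this point that reaches 13 mm above it. To unhook: press the pot back, lift it 20 to 25 mm while still pressed back, then move it out to -x.
- keeper3 (a joint): Swing of hook 3's red sprung keeper: 0 shut, 0.65 open stop; above 0.42 the bail can pass. Its nose closes the hook 11 mm above the seat; a straight lift jams there. It pivots 34 mm below the seat; its black push roller (46 mm along y) lies 2 mm behind the bail legs, 16 mm below the seat: the bail moved 9 to 10.5 mm level to the rack's +x opens it (2 to 4 N) and holds it open.
- seat4 (a point): Hook 4 (of 4 along the rack's y, 110 mm apart): where the middle of a hung pot's bail bar rests, 147 mm above the table, 80 mm in front of the rail; axes as the rack's. A level steel arm, 12 mm wide, with an upturned tip 5 to 10 mm in front of this point that reaches 13 mm above it. To unhook: press the pot back, lift it 20 to 25 mm while still pressed back, then move it out to -x.
- keeper4 (a joint): Swing of hook 4's red sprung keeper: 0 shut, 0.65 open stop; above 0.42 the bail can pass. Its nose closes the hook 11 mm above the seat; a straight lift jams there. It pivots 34 mm below the seat; its black push roller (46 mm along y) lies 2 mm behind the bail legs, 16 mm below the seat: the bail moved 9 to 10.5 mm level to the rack's +x opens it (2 to 4 N) and holds it open.
- pot1_mid (a point): Steel pot, blue band, 0.2 kg: 68 mm wide, 56 mm high to its fixed lid. Point: lid centre, 56 mm above the underside; z up. A rigid 6 mm thick bail stands on the lid in the pot's y-z plane: two upright legs, 54 mm over their outsides, top bar along y, its axis 66 mm above the lid. Take it across both legs, 40 to 50 mm above the lid, hook between the fingers. May be absent.
- pot2_mid (a point): Steel pot, yellow band, 0.2 kg: 68 mm wide, 56 mm high to its fixed lid. Point: lid centre, 56 mm above the underside; z up. A rigid 6 mm thick bail stands on the lid in the pot's y-z plane: two upright legs, 54 mm over their outsides, top bar along y, its axis 66 mm above the lid. Take it across both legs, 40 to 50 mm above the lid, hook between the fingers. May be absent.
- pot3_mid (a point): Steel pot, green band, 0.2 kg: 68 mm wide, 56 mm high to its fixed lid. Point: lid centre, 56 mm above the underside; z up. A rigid 6 mm thick bail stands on the lid in the pot's y-z plane: two upright legs, 54 mm over their outsides, top bar along y, its axis 66 mm above the lid. Take it across both legs, 40 to 50 mm above the lid, hook between the fingers. May be absent.
- pot4_mid (a point): Steel pot, orange band, 0.2 kg: 68 mm wide, 56 mm high to its fixed lid. Point: lid centre, 56 mm above the underside; z up. A rigid 6 mm thick bail stands on the lid in the pot's y-z plane: two upright legs, 54 mm over their outsides, top bar along y, its axis 66 mm above the lid. Take it across both legs, 40 to 50 mm above the lid, hook between the fingers. May be absent.
- tray: Loose square wooden tray, 196 x 196 mm, 0.45 kg, flat floor 6 mm thick, walls 8 mm thick and 20 mm high over all. Origin at the middle of its underside; x and y square to its walls, z up. Four dark round rubber patches on its floor mark the places for pots.
- ring1 (a point): Centre of a dark round patch on the tray's floor (72 mm across), at -45, -45 mm in the tray's x, y, 6 mm above the table: a place for one pot.
- ring2 (a point): Centre of a dark round patch on the tray's floor (72 mm across), at -45, 45 mm in the tray's x, y, 6 mm above the table: a place for one pot.
- ring3 (a point): Centre of a dark round patch on the tray's floor (72 mm across), at 45, -45 mm in the tray's x, y, 6 mm above the table: a place for one pot.
- ring4 (a point): Centre of a dark round patch on the tray's floor (72 mm across), at 45, 45 mm in the tray's x, y, 6 mm above the table: a place for one pot.
- spot: The tray's place: four blue tape corners flat on the table that frame a 236 mm square. Origin at its centre; x and y square to its sides.
- bottle_mid (a point): Bystander: amber medium bottle, 52 mm across, 130 mm high; point at its middle.
- brushjar_mid (a point): Bystander: blue jar, 72 mm across and 85 mm high, with brushes up to 180 mm; point 43 mm above the table.
Things that resemble listed ones, but are neither listed nor needed, are in the scene too. Leave any purple or red look-alike of the part that bears pot2_mid alone.

How it is judged:
By the outcome, as a careful person would: the job done as asked, in the order asked, and still so for the second after the job is handed in, with the robot touching nothing.
Of pot1, pot2, pot3, pot4 only 3 to 4 are there at a start; the rules pass over those that are not, and their reading is None.
At some moment in a run one of tray may be knocked a few centimetres aside while the robot is not near it.
It also fails if it takes over 210 s, if anything falls off the work surface, if the arm or the gripper's body presses on something with over 40 N, if the wrist force passes 120 N, or if a joint passes its speed limit or range.

## Working session

There is one attempt and no reset: what is moved stays moved. The work goes in short steps, Python scripts to look and compute and a tool call to move; the robot and the scene stay as the last step left them, time stands still between calls to the robot, and variables do not carry over. Pictures are saved under pics/ and viewed, at most 14 in all, crops included, and the job is handed in when it is done.

Besides the shell and the picture viewer there is one more tool, called after "Request:" as a command line: name --argument value ..., lists and objects as JSON in quotes. jog_arm: Moves the arm, as the interface text tells. Its arguments: {"type":"object","properties":{"rows":{"type":"array"},"claw":{"type":"number"}},"required":["rows"]}

```bash
mkdir -p pics
cat > h.py <<'E'
import numpy as np, cv2
from station import *
def snap(n,f):
    m=camera_model(n); im=capture(n); cv2.imwrite(f'pics/{f}.png',im[:,:,::-1]); np.save(f'pics/{f}.npy',im)
    np.savez(f'pics/{f}_m.npz',**m); return im,m
def load(f): return np.load(f'pics/{f}.npy'),dict(np.load(f'pics/{f}_m.npz'))
def ray(m,u,v,fish=False):
    f=192/np.tan(np.radians(float(m['fovy']))/2); d=np.array([u-m['cx'],v-m['cy']],float)
    if fish:
        r=np.hypot(*d); t=r/f; c=np.r_[d/max(r,1e-9)*np.sin(t),np.cos(t)]
    else: c=np.r_[d/f,1]
    return np.array(m['eye']),np.array(m['rotation'])@c
def plane(m,u,v,z,fish=False):
    e,d=ray(m,u,v,fish); return e+d*(z-e[2])/d[2]
def proj(m,p,fish=False):
    f=192/np.tan(np.radians(float(m['fovy']))/2); c=np.array(m['rotation']).T@(np.array(p)-m['eye'])
    if fish:
        r=np.hypot(c[0],c[1]); t=np.arctan2(r,c[2]); return m['cx']+f*t*c[0]/r, m['cy']+f*t*c[1]/r
    return m['cx']+f*c[0]/c[2], m['cy']+f*c[1]/c[2]
E
python3 - <<'E'
from h import *
print(finger_overhang)
s=sense(); print(s['tcp_pos'],s['ee_rot'],s['gripper_width'])
ims=[]
for n in ['side','top','wrist']:
    im,m=snap(n,n+'0'); print(n,m)
E
```

```text
0.0697
[ 0.15685835 -0.6045273   0.29114993] [[-9.67997372e-01 -2.50959429e-01 -6.72280311e-04]
 [-2.50960301e-01  9.67995064e-01  2.11737619e-03]
 [ 1.19388505e-04  2.21833025e-03 -9.99997532e-01]] 1.0049922802414568
side {'fovy': 53.725635269112516, 'cx': 258.2528873246114, 'cy': 189.1644868222378, 'eye': array([0.08552051, 0.62997287, 0.86013298]), 'rotation': array([[-0.78820568, -0.40669172,  0.46188057],
       [-0.61509648,  0.54464111, -0.57010735],
       [-0.01970121, -0.73346296, -0.67944386]])}
top {'fovy': 54.845392136540354, 'cx': 257.1786109274267, 'cy': 189.35275863998342, 'eye': array([5.39342194e-01, 7.37685227e-04, 1.03986954e+00]), 'rotation': array([[-0.01827843, -0.99835477,  0.05434745],
       [-0.9996256 ,  0.01714071, -0.02132725],
       [ 0.02036061, -0.05471693, -0.9982943 ]])}
wrist {'fovy': 65.70646984690485, 'cx': 254.84737324763876, 'cy': 187.91767701145807, 'eye': array([ 0.08580486, -0.62413734,  0.38385764]), 'rotation': array([[-0.2508004 ,  0.93124783,  0.26434191],
       [ 0.96803447,  0.24044844,  0.071371  ],
       [ 0.00290349,  0.27379195, -0.96178456]])}
```

View pics/top0.png

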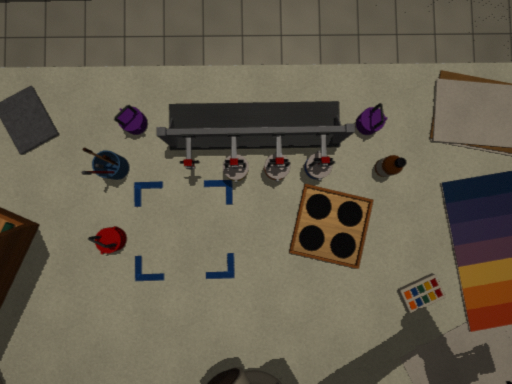

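View pics/side0.png

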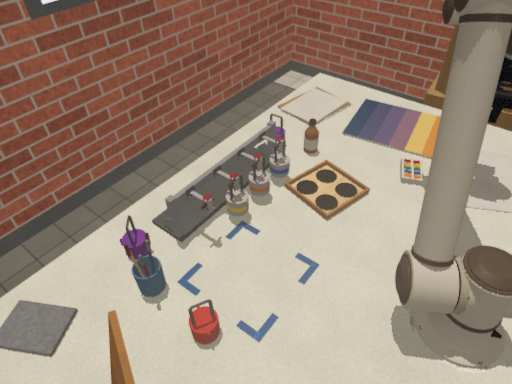

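Run:
```python
from h import *
im,m=load('top0'); hsv=cv2.cvtColor(im,cv2.COLOR_RGB2HSV)
def blobs(mask,amin):
    n,l,st,c=cv2.connectedComponentsWithStats(mask.astype(np.uint8)); return [(c[i],st[i]) for i in range(1,n) if st[i][4]>=amin]
H,S,V=[hsv[:,:,i].astype(int) for i in range(3)]
print('red');
P=[]
for c,s in blobs((im[:,:,0]>110)&(S>170)&((H<6)|(H>174)),6):
    p=plane(m,*c,0.158); print(c.round(1),s[4],p.round(4))
print('blue')
for c,s in blobs((H>100)&(H<118)&(S>150)&(V>60),60): print(c.round(1),s,plane(m,*c,0.0).round(4))
print('dark in tray')
roi=np.zeros(V.shape,bool); roi[185:268,290:374]=1
for c,s in blobs(roi&(V<45),150): print(c.round(1),s,plane(m,*c,0.006).round(4))
w=(roi&(S>90)&(H>5)&(H<22)&(V>70)).astype(np.uint8)
cs,_=cv2.findContours(w,0,2); c=max(cs,key=cv2.contourArea); r=cv2.minAreaRect(c); print('tray rect',r); print([plane(m,*q,0.02).round(4) for q in cv2.boxPoints(r)], plane(m,*r[0],.02))
a=cv2.resize(im[95:190,150:360],None,fx=3.8,fy=3.8,interpolation=2); cv2.imwrite('pics/crop1.png',a[:,:,::-1])
```

```text
red
[109.2 234.8] 189 [0.4863 0.3318 0.158 ]
blue
[221.2 188.5] [205 181  27  23 186] [0.6002 0.0796 0.    ]
[143.7 189.3] [135 182  27  24 226] [0.6016 0.296  0.    ]
[223.8 269.8] [207 254  27  24 230] [0.3739 0.0752 0.    ]
[144.7 272.2] [136 256  27  24 232] [0.372  0.2936 0.    ]
dark in tray
[318.3 206.1] [306 194  25  25 472] [ 0.5458 -0.1916  0.006 ]
[349.5 213.4] [338 201  24  25 472] [ 0.5238 -0.2788  0.006 ]
[311.2 237.6] [299 226  25  25 478] [ 0.4584 -0.1694  0.006 ]
[342.6 244.9] [331 233  24  25 479] [ 0.4364 -0.2567  0.006 ]
tray rect ((331.41131591796875, 225.75051879882812), (72.21141815185547, 71.66313171386719), 12.907408714294434)
[array([ 0.4199, -0.1029,  0.02  ]), array([ 0.6109, -0.1517,  0.02  ]), array([ 0.5628, -0.3464,  0.02  ]), array([ 0.372 , -0.2954,  0.02  ])] [ 0.4908609  -0.22389847  0.02      ]
```

View pics/crop1.png

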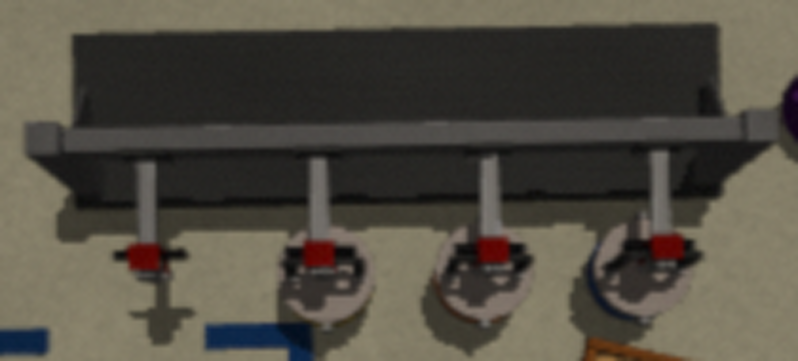

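Run:
```python
from h import *
res={}
for n in ['top0','side0']:
    im,m=load(n); b=im.astype(int)
    mask=((b[:,:,0]>60)&(b[:,:,0]>2.2*b[:,:,1])&(b[:,:,0]>2.2*b[:,:,2])).astype(np.uint8)
    if n=='top0': mask[:140]=0; mask[185:]=0; mask[:,:170]=0; mask[:,345:]=0
    else: mask[:130]=0; mask[220:]=0; mask[:,:190]=0; mask[:,300:]=0
    k,l,st,c=cv2.connectedComponentsWithStats(mask)
    L=[(c[i],st[i][4]) for i in range(1,k) if st[i][4]>8]; L.sort(key=lambda q:q[0][0]); res[n]=(m,L)
    for q in L: print(n,q[0].round(1),q[1],plane(m,*q[0],.160).round(4))
(m1,A),(m2,B)=res['top0'],res['side0']
if len(A)==len(B):
  for a,b in zip(A,B):
    e1,d1=ray(m1,*a[0]);e2,d2=ray(m2,*b[0]); t=np.linalg.lstsq(np.c_[d1,-d2],e2-e1,rcond=None)[0]
    p=e1+d1*t[0];q=e2+d2*t[1]; print(((p+q)/2).round(4),np.linalg.norm(p-q).round(4))
m=m1
for uv in [(162,132.3),(349,128.3)]: print('rail',plane(m,*uv,.162).round(4))
```

```text
top0 [187.7 162.1] 53 [0.6552 0.1463 0.16  ]
top0 [233.5 161.5] 48 [0.6548 0.0373 0.16  ]
top0 [279.4 160.6] 47 [ 0.6554 -0.0726  0.16  ]
top0 [325.4 159.6] 47 [ 0.6561 -0.1833  0.16  ]
side0 [207.  196.4] 23 [0.6537 0.1469 0.16  ]
side0 [233.9 174.6] 19 [0.6545 0.0359 0.16  ]
side0 [257.5 155.5] 14 [ 0.6549 -0.0736  0.16  ]
side0 [278.8 138.1] 12 [ 0.6559 -0.1848  0.16  ]
[0.655  0.1463 0.1588] 0.0008
[0.6543 0.0369 0.1609] 0.0011
[ 0.6549 -0.0728  0.1605] 0.001
[ 0.6555 -0.1834  0.161 ] 0.001
rail [0.7272 0.2064 0.162 ]
rail [ 0.7307 -0.242   0.162 ]
```

Request:
jog_arm --rows '[[[0, 0, 0, 0.124], [0, 0, 0, 0.124], [-0.035, 0.03, 0, 0], [-0.035, 0.03, 0, 0], [-0.035, 0.03, 0, 0], [-0.035, 0.03, 0, 0], [-0.035, 0.03, 0, 0], [-0.035, 0.03, 0, 0], [-0.035, 0.03, 0, 0], [-0.035, 0.03, 0, 0], [-0.035, 0.03, 0, 0], [-0.035, 0.03, 0, 0], [-0.035, 0.03, 0, 0], [-0.035, 0.03, 0, 0], [-0.035, 0.03, 0, 0], [-0.035, 0.03, 0, 0], [0, 0, 0, 0]]]' --claw 1

```text
time_s: 2.28
tcp_pos: [0.6463, -0.1798, 0.2907]
ee_rot: [[-1.0, -0.009, -0.001], [-0.009, 1.0, 0.0], [0.001, 0.0, -1.0]]
wrist_force: [-1.3, -0.7, -0.4]
gripper_width: 0.998
gripper_force: 0.0
```

Run:
```python
from h import *
s=sense(); print(s['time_s'],s['tcp_pos'],s['ee_rot'].round(4).tolist())
im,m=snap('wrist','w1'); print(m)
for n,p in {'seat1':(.649,-.1834,.147),'seat2':(.649,-.0728,.147)}.items(): print(n,proj(m,p,True))
cv2.imwrite('pics/w1b.png',cv2.resize(im[:,:,::-1],(800,600),interpolation=2))
```

```text
2.275 [ 0.64625968 -0.17975254  0.29067625] [[-1.0, -0.0092, -0.0014], [-0.0092, 1.0, 0.0004], [0.0014, 0.0004, -1.0]]
{'fovy': 65.70646984690485, 'cx': 254.84737324763876, 'cy': 187.91767701145807, 'eye': array([ 0.57289943, -0.18107311,  0.38336746]), 'rotation': array([[-0.00904866,  0.96216735,  0.27230884],
       [ 0.99995791,  0.00829381,  0.00392293],
       [ 0.00151604,  0.27233288, -0.9622019 ]])}
seat1 (np.float64(250.80706011184196), np.float64(198.49414287593268))
seat2 (np.float64(375.86922993796577), np.float64(198.92128397965277))
```

View pics/w1b.png

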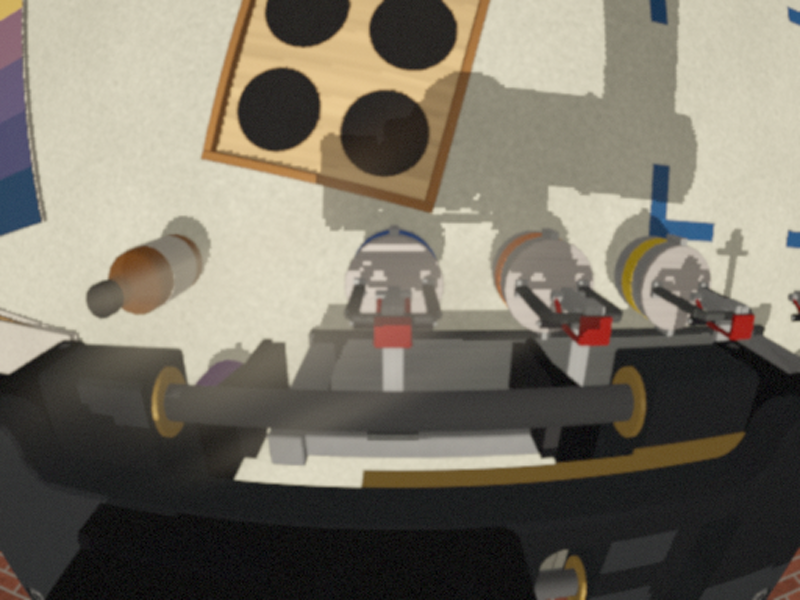

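Run:
```python
from h import *
im,m=load('w1')
for n,p in {'keeper':(.655,-.1834,.160),'barL':(.649,-.1564,.147),'barR':(.649,-.2104,.147),'lid':(.649,-.1834,.081)}.items():
    print(n,np.array(proj(m,p,True)).round(1), ((np.array(proj(m,p,True))-[205,135])*8).round(0))
cv2.imwrite('pics/w1c.png',cv2.resize(im[135:210,205:305,::-1],None,fx=8,fy=8,interpolation=2))
```

```text
keeper [250.6 210.6] [365. 605.]
barL [283.  198.7] [624. 510.]
barR [218.6 198.2] [109. 505.]
lid [251.5 179.2] [372. 354.]
```

View pics/w1c.png

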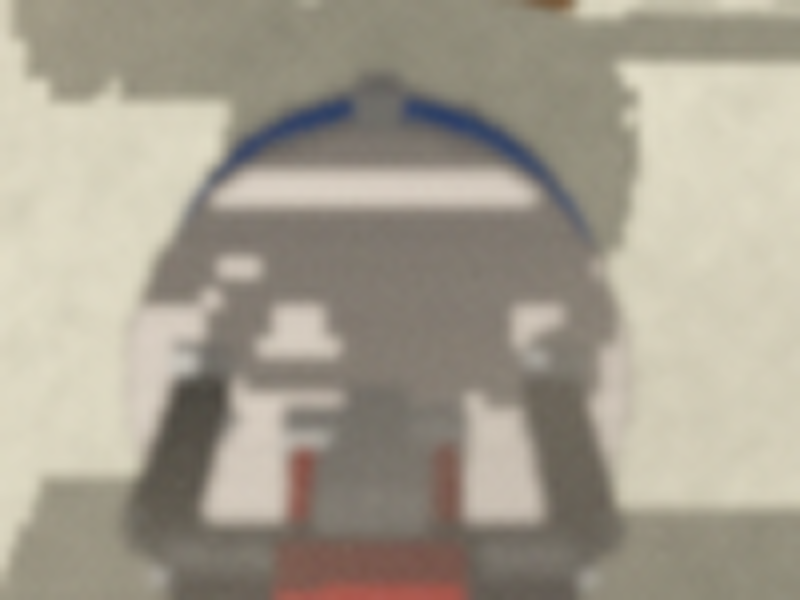

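Request:
jog_arm --rows '[[[-0.004, -0.003, 0.03, 0], [0, 0, 0.03, 0], [0, 0, 0.026, 0], [0, 0, 0.018, 0], [0, 0, 0.008, 0], [0, 0, 0, 0], [0, 0, 0, 0]]]' --claw 1

```text
time_s: 3.2
tcp_pos: [0.6491, -0.1853, 0.1815]
ee_rot: [[-1.0, -0.006, 0.002], [-0.006, 1.0, -0.0], [-0.002, -0.0, -1.0]]
wrist_force: [-0.0, -0.7, 1.0]
gripper_width: 1.001
gripper_force: 0.0
```

Run:
```python
from h import *
s=sense(); print(s['tcp_pos'],s['wrist_force'])
im,m=snap('wrist','w2')
cv2.imwrite('pics/w2c.png',cv2.resize(im[120:270,155:355,::-1],None,fx=4,fy=4,interpolation=2))
```

```text
[ 0.64907995 -0.18525257  0.18147584] [-0.01358063 -0.67593794  1.02038794]
```

View pics/w2c.png

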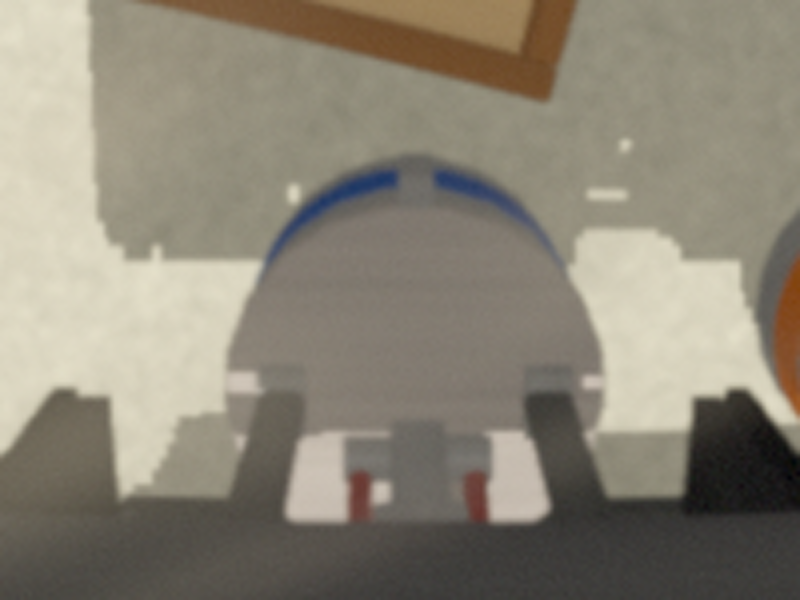

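Request:
jog_arm --rows '[[[-0.001, 0.002, 0.003, 0], [0, 0, 0, 0], [0, 0, 0, 0]]]' --claw 1

```text
time_s: 3.62
tcp_pos: [0.6495, -0.183, 0.1773]
ee_rot: [[-1.0, -0.006, -0.0], [-0.006, 1.0, -0.0], [0.0, -0.0, -1.0]]
wrist_force: [-0.5, 0.0, -0.2]
gripper_width: 0.998
gripper_force: 0.0
```

Request:
jog_arm --rows '[[[0, 0, 0, 0], [0, 0, 0, 0], [0, 0, 0, 0], [0, 0, 0, 0], [0, 0, 0, 0], [0, 0, 0, 0]]]' --claw 0

```text
time_s: 4.38
tcp_pos: [0.6495, -0.1831, 0.1773]
ee_rot: [[-1.0, -0.006, 0.0], [-0.006, 1.0, -0.0], [-0.0, -0.0, -1.0]]
wrist_force: [-0.3, 0.2, 0.2]
gripper_width: 0.614
gripper_force: 30.0
```

Request:
jog_arm --rows '[[[-0.003, 0, 0, 0], [-0.003, 0, 0, 0], [-0.002, 0, 0, 0], [-0.002, 0, 0, 0], [0, 0, 0, 0], [0, 0, 0, 0]]]'

```text
time_s: 5.12
tcp_pos: [0.6586, -0.1831, 0.1772]
ee_rot: [[-1.0, -0.006, -0.003], [-0.006, 1.0, 0.0], [0.003, 0.0, -1.0]]
wrist_force: [-5.3, 1.1, 2.7]
gripper_width: 0.618
gripper_force: 30.0
```

Run:
```python
from h import *
s=sense(); print(s['tcp_pos'],s['wrist_force'])
im,m=snap('side','s2')
cv2.imwrite('pics/s2c.png',cv2.resize(im[120:190,230:310,::-1],None,fx=7,fy=7,interpolation=2))
```

```text
[ 0.6586162  -0.18310452  0.17718132] [-5.29922855  1.12559736  2.7435178 ]
```

Request:
jog_arm --rows '[[[-0.0007, 0, 0, 0], [0, 0, 0, 0], [0, 0, -0.004, 0], [0, 0, -0.004, 0], [0, 0, -0.004, 0], [0, 0, 0, 0]]]'

```text
time_s: 5.92
tcp_pos: [0.6598, -0.1831, 0.1891]
ee_rot: [[-1.0, -0.006, -0.001], [-0.006, 1.0, 0.0], [0.001, 0.0, -1.0]]
wrist_force: [-4.7, -1.6, -3.5]
gripper_width: 0.62
gripper_force: 30.0
```

Request:
jog_arm --rows '[[[0, 0, -0.003, 0], [0, 0, -0.003, 0], [0, 0, -0.003, 0], [0, 0, -0.002, 0], [0, 0, 0, 0]]]'

```text
time_s: 6.55
tcp_pos: [0.6601, -0.183, 0.2005]
ee_rot: [[-1.0, -0.006, -0.0], [-0.006, 1.0, -0.0], [0.0, 0.0, -1.0]]
wrist_force: [-4.9, -1.2, -3.5]
gripper_width: 0.616
gripper_force: 30.0
```

Request:
jog_arm --rows '[[[0.006, 0, 0, 0], [0.008, 0, 0, 0], [0.01, 0, 0, 0], [0.015, 0, 0, 0], [0.015, 0, 0, 0], [0.015, 0, 0, 0], [0, 0, 0, 0]]]'

```text
time_s: 7.42
tcp_pos: [0.5905, -0.1834, 0.2009]
ee_rot: [[-1.0, -0.006, 0.001], [-0.006, 1.0, 0.0], [-0.001, -0.0, -1.0]]
wrist_force: [0.9, 0.3, -1.5]
gripper_width: 0.613
gripper_force: 30.0
```

```bash
cat >> h.py <<'E'
def tray(im,m):
    hsv=cv2.cvtColor(im,cv2.COLOR_RGB2HSV).astype(int); H,S,V=hsv[...,0],hsv[...,1],hsv[...,2]
    w=((S>90)&(H>5)&(H<22)&(V>50)).astype(np.uint8); w[:,376:]=0; w[:,:60]=0; w=cv2.morphologyEx(w,3,np.ones((15,15)))
    cs,_=cv2.findContours(w,0,2); c=max(cs,key=cv2.contourArea); r=cv2.minAreaRect(c)
    b=np.array([plane(m,*q,.02) for q in cv2.boxPoints(r)])[:,:2]; e=b[1]-b[0]; a=np.degrees(np.arctan2(e[1],e[0])); a=(a+45)%90-45
    return plane(m,*r[0],.02)[:2], a, [np.linalg.norm(b[1]-b[0]),np.linalg.norm(b[2]-b[1])]
def patches(im,m,ctr):
    u,v=proj(m,[*ctr,.006]); u,v=int(u),int(v); d=(im.max(2)<45); roi=np.zeros_like(d); roi[v-45:v+45,u-45:u+45]=1
    n,l,st,c=cv2.connectedComponentsWithStats((d&roi).astype(np.uint8))
    return [(plane(m,*c[i],.006)[:2].round(4),st[i][4]) for i in range(1,n) if st[i][4]>120]
E
python3 - <<'E'
from h import *
s=sense(); print(s['time_s'],s['tcp_pos'],s['wrist_force'])
im,m=snap('top','t3'); print(tray(im,m)); print(patches(im,m,tray(im,m)[0]))
E
```

```text
7.425 [ 0.59045125 -0.18343576  0.20092027] [ 0.89323502  0.29627871 -1.53727957]
(array([ 0.55805034, -0.2396705 ]), np.float64(-13.686874373803974), [np.float64(0.3396470396358305), np.float64(0.20199309321519474)])
[(array([ 0.6239, -0.3174]), np.int32(602)), (array([ 0.5532, -0.1731]), np.int32(620)), (array([ 0.5261, -0.2776]), np.int32(504)), (array([ 0.4629, -0.1688]), np.int32(432)), (array([ 0.4501, -0.2569]), np.int32(251))]
```

View pics/t3.png

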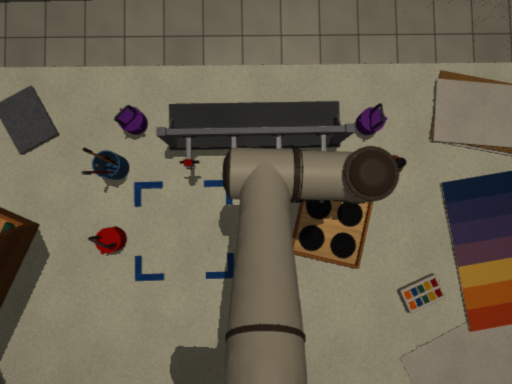

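Request:
jog_arm --rows '[[[0.026, -0.012, 0, 0], [0.026, -0.012, 0, 0], [0.026, -0.012, 0, 0], [0.026, -0.012, 0, 0], [0.026, -0.012, 0, 0], [0.024, -0.012, 0, 0], [0, 0, 0, -0.165], [0, 0, 0, -0.165], [0, 0, 0, -0.165], [0, 0, 0, -0.165], [0, 0, 0, -0.165], [0, 0, 0, -0.165], [0, 0, 0, -0.165], [0, 0, 0, -0.165], [0, 0, 0, 0], [0, 0, 0, 0]]]'

```text
time_s: 9.48
tcp_pos: [0.4377, -0.2565, 0.2003]
ee_rot: [[-0.245, -0.97, 0.0], [-0.97, 0.245, -0.0], [0.0, -0.0, -1.0]]
wrist_force: [-0.1, -0.0, -3.2]
gripper_width: 0.617
gripper_force: 30.0
```

Run:
```python
from h import *
s=sense(); print(s['time_s'],s['tcp_pos'],s['wrist_force'],s['joints'].round(0) if hasattr(s['joints'],'round') else s['joints'])
im,m=snap('wrist','w3')
for p in [(.5458,-.1916),(.5238,-.2788),(.4584,-.1694),(.4364,-.2567)]: print(np.array(proj(m,[*p,.006],True)).round(0))
print('tcp under',proj(m,[*s['tcp_pos'][:2],.05],True))
cv2.imwrite('pics/w3b.png',cv2.resize(im[:,:,::-1],(800,600),interpolation=2))
im,m=snap('side','s3')
```

```text
9.475 [ 0.43773017 -0.25647107  0.20032331] [-0.13097981 -0.01894291 -3.182487  ] [-12.  16. -23.   0. -51.  -2.]
[177. 258.]
[170. 181.]
[257. 260.]
[258. 181.]
tcp under (np.float64(256.67988281757897), np.float64(194.4428124773745))
```

View pics/w3b.png

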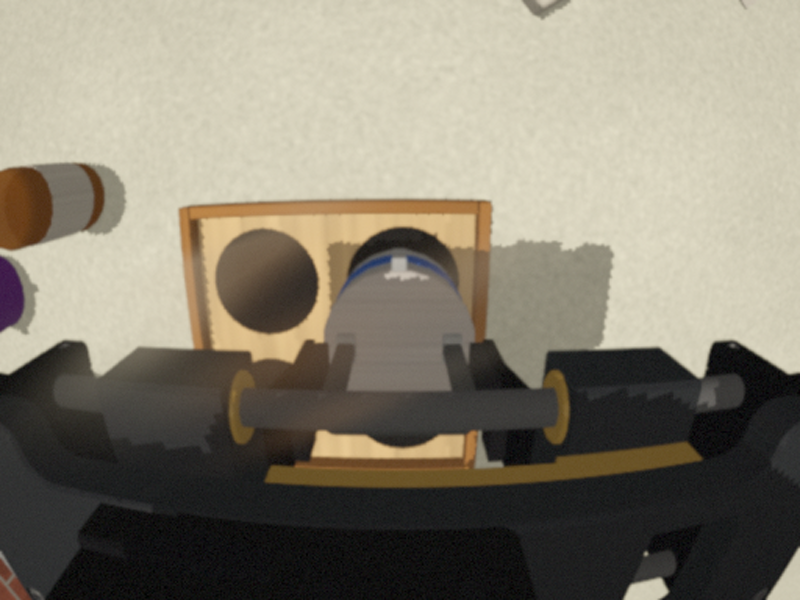

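Request:
jog_arm --rows '[[[0, 0.001, 0.01, 0], [0, 0, 0.01, 0], [0, 0, 0.008, 0], [0, 0, 0.006, 0], [0, 0, 0.003, 0], [0, 0, 0.002, 0], [0, 0, 0, 0], [0, 0, 0, 0]]]'

```text
time_s: 10.58
tcp_pos: [0.4368, -0.2561, 0.1615]
ee_rot: [[-0.242, -0.97, 0.001], [-0.97, 0.242, -0.0], [0.0, -0.001, -1.0]]
wrist_force: [0.0, 0.6, -1.7]
gripper_width: 0.615
gripper_force: 30.0
```

Request:
jog_arm --rows '[[[0, 0, 0.0015, 0], [0, 0, 0.001, 0], [0, 0, 0, 0], [0, 0, 0, 0]]]'

```text
time_s: 11.08
tcp_pos: [0.4367, -0.2561, 0.1588]
ee_rot: [[-0.243, -0.97, 0.0], [-0.97, 0.243, -0.0], [0.0, -0.0, -1.0]]
wrist_force: [-0.7, 0.7, -2.0]
gripper_width: 0.614
gripper_force: 30.0
```

Request:
jog_arm --rows '[[[0, 0, 0.001, 0], [0, 0, 0, 0], [0, 0, 0, 0]]]'

```text
time_s: 11.45
tcp_pos: [0.4368, -0.2561, 0.1583]
ee_rot: [[-0.242, -0.97, 0.0], [-0.97, 0.242, -0.0], [0.0, -0.0, -1.0]]
wrist_force: [-1.1, 1.9, 4.8]
gripper_width: 0.613
gripper_force: 30.0
```

Request:
jog_arm --rows '[[[0, 0, 0, 0], [0, 0, 0, 0], [0, 0, 0, 0], [0, 0, -0.005, 0], [0, 0, -0.01, 0], [0, 0, -0.02, 0], [0, 0, -0.025, 0], [0, 0, -0.03, 0], [0, 0, -0.03, 0.165], [0, 0, 0, 0.165], [0, 0, 0, 0.165], [0, 0, 0, 0.165], [0, 0, 0, 0.165], [0, 0, 0, 0.165], [0, 0, 0, 0.165], [0, 0, 0, 0.165], [0, 0, 0, 0]]]' --claw 0.8

```text
time_s: 13.58
tcp_pos: [0.4367, -0.2561, 0.2785]
ee_rot: [[-1.0, -0.008, 0.001], [-0.008, 1.0, -0.0], [-0.001, -0.0, -1.0]]
wrist_force: [-0.6, -0.2, -0.7]
gripper_width: 0.8
gripper_force: 0.0
```

Request:
jog_arm --rows '[[[-0.036, 0.031, 0, 0], [-0.036, 0.031, 0, 0], [-0.036, 0.031, 0, 0], [-0.036, 0.031, 0, 0], [-0.036, 0.031, 0, 0], [-0.033, 0.029, 0, 0], [0, 0, 0, 0], [0, 0, 0, 0]]]' --claw 1

```text
time_s: 14.58
tcp_pos: [0.6482, -0.071, 0.2777]
ee_rot: [[-1.0, -0.007, -0.001], [-0.007, 1.0, -0.0], [0.001, -0.0, -1.0]]
wrist_force: [0.8, -0.3, 0.6]
gripper_width: 1.004
gripper_force: 0.0
```

Run:
```python
from h import *
s=sense(); print(s['time_s'],s['tcp_pos'],s['wrist_force'])
im,m=snap('wrist','w4')
for p in [(.65,-.0725,.147),(.65,-.0455,.147),(.65,-.0995,.147),(.65,-.0725,.081)]: print((np.array(proj(m,p,True))-[180,110]).round(1)*5)
cv2.imwrite('pics/w4c.png',cv2.resize(im[110:230,180:330,::-1],None,fx=5,fy=5,interpolation=2))
snap('top','t4'); snap('side','s4')
```

```text
14.575 [ 0.64817996 -0.07099308  0.27766861] [ 0.77705322 -0.29714385  0.56520184]
[367. 462.]
[537. 463.]
[197.5 460.5]
[368.5 357. ]
```

View pics/w4c.png

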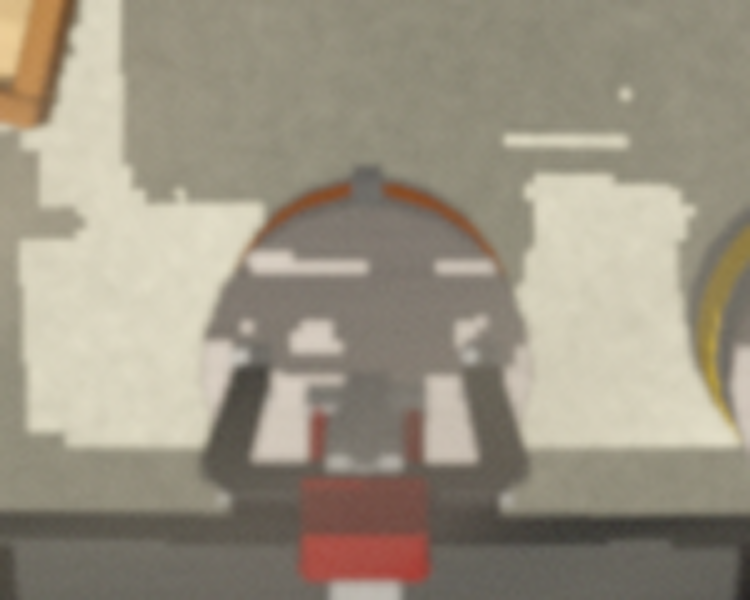

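Request:
jog_arm --rows '[[[-0.002, -0.0015, 0.03, 0], [0, 0, 0.028, 0], [0, 0, 0.02, 0], [0, 0, 0.014, 0], [0, 0, 0.008, 0], [0, 0, 0, 0], [0, 0, 0, 0], [0, 0, 0, 0]]]' --claw 1

```text
time_s: 15.72
tcp_pos: [0.6509, -0.0723, 0.1786]
ee_rot: [[-1.0, -0.006, 0.001], [-0.006, 1.0, 0.0], [-0.001, 0.0, -1.0]]
wrist_force: [-0.7, -0.1, -0.5]
gripper_width: 1.001
gripper_force: 0.0
```

Request:
jog_arm --rows '[[[0, 0, 0.001, 0], [0, 0, 0, 0], [0, 0, 0, 0], [0, 0, 0, 0], [0, 0, 0, 0], [0, 0, 0, 0]]]' --claw 0

```text
time_s: 16.48
tcp_pos: [0.6506, -0.0724, 0.1767]
ee_rot: [[-1.0, -0.006, -0.0], [-0.006, 1.0, -0.0], [0.0, -0.0, -1.0]]
wrist_force: [0.6, -0.4, 0.5]
gripper_width: 0.616
gripper_force: 30.0
```

Request:
jog_arm --rows '[[[-0.003, 0, 0, 0], [-0.003, 0, 0, 0], [-0.002, 0, 0, 0], [-0.002, 0, 0, 0], [-0.0007, 0, 0, 0], [0, 0, 0, 0], [0, 0, 0, 0]]]'

```text
time_s: 17.35
tcp_pos: [0.6601, -0.0724, 0.1766]
ee_rot: [[-1.0, -0.006, -0.003], [-0.006, 1.0, -0.0], [0.003, -0.0, -1.0]]
wrist_force: [-5.5, 1.3, 3.5]
gripper_width: 0.616
gripper_force: 30.0
```

Request:
jog_arm --rows '[[[0, 0, -0.004, 0], [0, 0, -0.004, 0], [0, 0, -0.004, 0], [0, 0, 0, 0]]]'

```text
time_s: 17.85
tcp_pos: [0.6609, -0.0723, 0.1887]
ee_rot: [[-1.0, -0.006, -0.001], [-0.006, 1.0, -0.0], [0.001, -0.0, -1.0]]
wrist_force: [-3.8, -0.1, -3.0]
gripper_width: 0.612
gripper_force: 30.0
```

Request:
jog_arm --rows '[[[0, 0, -0.003, 0], [0, 0, -0.003, 0], [0, 0, -0.003, 0], [0, 0, -0.002, 0], [0, 0, 0, 0], [0.006, 0, 0, 0], [0.008, 0, 0, 0], [0.01, 0, 0, 0], [0.015, 0, 0, 0], [0.015, 0, 0, 0], [0.015, 0, 0, 0], [0, 0, 0, 0], [0, 0, 0, 0]]]'

```text
time_s: 19.48
tcp_pos: [0.593, -0.0726, 0.2003]
ee_rot: [[-1.0, -0.006, 0.002], [-0.006, 1.0, -0.0], [-0.002, -0.0, -1.0]]
wrist_force: [0.5, 0.6, -2.6]
gripper_width: 0.621
gripper_force: 30.0
```

Run:
```python
from h import *
s=sense(); print(s['time_s'],s['tcp_pos'],s['wrist_force'])
for f in ['t4']:
    im,m=load(f); print(f,patches(im,m,(.49,-.22)))
im,m=snap('top','t5'); print(patches(im,m,(.49,-.22)))
```

```text
19.475 [ 0.59297121 -0.07261747  0.20030261] [ 0.52694842  0.57626229 -2.63147977]
t4 [(array([ 0.5459, -0.1918]), np.int32(466)), (array([ 0.5237, -0.2788]), np.int32(464)), (array([ 0.4584, -0.1694]), np.int32(477))]
[(array([ 0.5982, -0.1411]), np.int32(389)), (array([ 0.5538, -0.1873]), np.int32(610)), (array([ 0.5237, -0.2786]), np.int32(462)), (array([ 0.4584, -0.1693]), np.int32(473))]
```

Request:
jog_arm --rows '[[[0.0115, -0.034, 0, 0], [0.0115, -0.034, 0, 0], [0.0115, -0.034, 0, 0], [0.0115, -0.034, 0, 0], [0.0115, -0.034, 0, 0], [0.0115, -0.035, 0, 0], [0, 0, 0, -0.165], [0, 0, 0, -0.165], [0, 0, 0, -0.165], [0, 0, 0, -0.165], [0, 0, 0, -0.165], [0, 0, 0, -0.165], [0, 0, 0, -0.165], [0, 0, 0, -0.165], [0, 0, 0, 0], [0, 0, 0, 0]]]'

```text
time_s: 21.52
tcp_pos: [0.5248, -0.2781, 0.1996]
ee_rot: [[-0.245, -0.97, 0.0], [-0.97, 0.245, -0.0], [0.0, -0.0, -1.0]]
wrist_force: [-0.9, -0.6, -1.6]
gripper_width: 0.613
gripper_force: 30.0
```

Run:
```python
from h import *
s=sense(); p=s['tcp_pos']; print(p, 'tool delta to B',np.array(s['ee_rot']).T@(np.array([.5238,-.2788,.1605])-p))
im,m=snap('wrist','w5')
```

```text
[ 0.52475336 -0.27814936  0.19963641] tool delta to B [0.00086396 0.00076731 0.03913637]
```

View pics/w5.png

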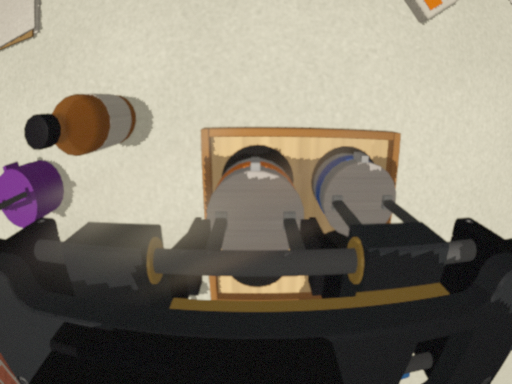

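Request:
jog_arm --rows '[[[0.001, 0.001, 0.01, 0], [0, 0, 0.01, 0], [0, 0, 0.008, 0], [0, 0, 0.006, 0], [0, 0, 0.003, 0], [0, 0, 0.002, 0], [0, 0, 0, 0], [0, 0, 0, 0]]]'

```text
time_s: 22.58
tcp_pos: [0.5234, -0.2788, 0.161]
ee_rot: [[-0.243, -0.97, 0.001], [-0.97, 0.243, -0.0], [0.0, -0.001, -1.0]]
wrist_force: [0.9, 0.6, -1.9]
gripper_width: 0.615
gripper_force: 30.0
```

Request:
jog_arm --rows '[[[0, 0, 0.0015, 0], [0, 0, 0.001, 0], [0, 0, 0, 0], [0, 0, 0, 0]]]'

```text
time_s: 23.08
tcp_pos: [0.5233, -0.2788, 0.1583]
ee_rot: [[-0.243, -0.97, 0.0], [-0.97, 0.243, 0.0], [-0.0, -0.0, -1.0]]
wrist_force: [-0.4, -0.1, -1.4]
gripper_width: 0.611
gripper_force: 30.0
```

Request:
jog_arm --rows '[[[0, 0, 0.001, 0], [0, 0, 0, 0], [0, 0, 0, 0]]]'

```text
time_s: 23.45
tcp_pos: [0.5234, -0.2788, 0.1578]
ee_rot: [[-0.242, -0.97, 0.0], [-0.97, 0.242, -0.0], [0.0, -0.001, -1.0]]
wrist_force: [-1.3, 1.4, 2.5]
gripper_width: 0.614
gripper_force: 30.0
```

Request:
jog_arm --rows '[[[0, 0, 0, 0], [0, 0, 0, 0], [0, 0, 0, 0], [0, 0, -0.005, 0], [0, 0, -0.01, 0], [0, 0, -0.02, 0], [0, 0, -0.025, 0], [0, 0, -0.03, 0], [0, 0, -0.03, 0.165], [0, 0, 0, 0.165], [0, 0, 0, 0.165], [0, 0, 0, 0.165], [0, 0, 0, 0.165], [0, 0, 0, 0.165], [0, 0, 0, 0.165], [0, 0, 0, 0.165], [0, 0, 0, 0]]]' --claw 0.78

```text
time_s: 25.58
tcp_pos: [0.5233, -0.2788, 0.2781]
ee_rot: [[-1.0, -0.008, 0.001], [-0.008, 1.0, -0.0], [-0.001, -0.0, -1.0]]
wrist_force: [0.5, -0.1, 0.6]
gripper_width: 0.777
gripper_force: 0.0
```

Request:
jog_arm --rows '[[[-0.016, 0.0395, 0, 0], [-0.016, 0.0395, 0, 0], [-0.016, 0.0395, 0, 0], [-0.016, 0.0395, 0, 0], [-0.016, 0.0395, 0, 0], [-0.016, 0.0395, 0, 0], [-0.016, 0.0395, 0, 0], [-0.015, 0.038, 0, 0], [0, 0, 0, 0], [0, 0, 0, 0]]]' --claw 1

```text
time_s: 26.82
tcp_pos: [0.6482, 0.0362, 0.2774]
ee_rot: [[-1.0, -0.008, -0.0], [-0.008, 1.0, -0.0], [0.0, -0.0, -1.0]]
wrist_force: [0.2, -0.3, -0.7]
gripper_width: 0.999
gripper_force: 0.0
```

Run:
```python
from h import *
s=sense(); print(s['time_s'],s['tcp_pos'],s['wrist_force'])
im,m=snap('wrist','w6')
for p in [(.65,.0373,.147),(.65,.0643,.147),(.65,.0103,.147),(.65,.0373,.081)]: print((np.array(proj(m,p,True))-[180,110]).round(1)*5)
cv2.imwrite('pics/w6c.png',cv2.resize(im[110:230,180:330,::-1],None,fx=5,fy=5,interpolation=2))
im,m=snap('top','t6'); print(patches(im,m,(.49,-.22))); snap('side','s6')
```

```text
26.825 [0.64823754 0.03623551 0.27735585] [ 0.20098914 -0.34255448 -0.74100034]
[383.5 462. ]
[553.  462.5]
[213.5 460.5]
[381.  356.5]
[(array([ 0.5443, -0.1862]), np.int32(464)), (array([ 0.4568, -0.1642]), np.int32(478))]
```

View pics/w6c.png

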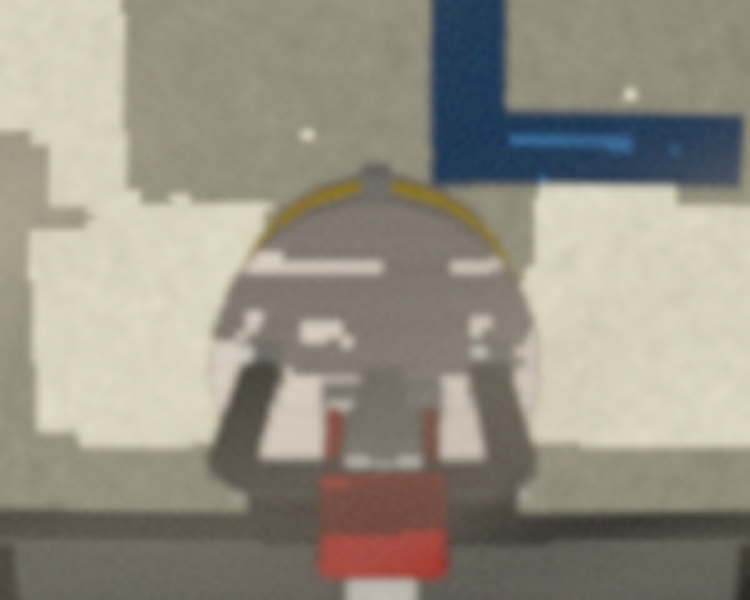

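Request:
jog_arm --rows '[[[-0.002, -0.0005, 0.03, 0], [0, 0, 0.028, 0], [0, 0, 0.02, 0], [0, 0, 0.014, 0], [0, 0, 0.008, 0], [0, 0, 0, 0], [0, 0, 0, 0], [0, 0, 0, 0]]]' --claw 1

```text
time_s: 27.98
tcp_pos: [0.6508, 0.0361, 0.1781]
ee_rot: [[-1.0, -0.006, 0.001], [-0.006, 1.0, 0.0], [-0.001, 0.0, -1.0]]
wrist_force: [0.1, 0.3, 0.8]
gripper_width: 1.002
gripper_force: 0.0
```

Request:
jog_arm --rows '[[[0, 0, 0.0005, 0], [0, 0, 0, 0], [0, 0, 0, 0], [0, 0, 0, 0], [0, 0, 0, 0], [0, 0, 0, 0]]]' --claw 0

```text
time_s: 28.72
tcp_pos: [0.6505, 0.0359, 0.1768]
ee_rot: [[-1.0, -0.006, 0.0], [-0.006, 1.0, 0.0], [-0.0, 0.0, -1.0]]
wrist_force: [-0.3, -0.2, 0.3]
gripper_width: 0.614
gripper_force: 30.0
```

Request:
jog_arm --rows '[[[-0.003, 0, 0, 0], [-0.003, 0, 0, 0], [-0.002, 0, 0, 0], [-0.002, 0, 0, 0], [-0.0007, 0, 0, 0], [0, 0, 0, 0], [0, 0, 0, 0]]]'

```text
time_s: 29.6
tcp_pos: [0.6599, 0.0359, 0.1767]
ee_rot: [[-1.0, -0.006, -0.004], [-0.006, 1.0, -0.001], [0.004, -0.0, -1.0]]
wrist_force: [-6.3, 0.2, 4.4]
gripper_width: 0.61
gripper_force: 30.0
```

Request:
jog_arm --rows '[[[-0.0003, 0, 0, 0], [0, 0, -0.004, 0], [0, 0, -0.004, 0], [0, 0, -0.004, 0], [0, 0, 0, 0]]]'

```text
time_s: 30.22
tcp_pos: [0.6609, 0.0359, 0.1885]
ee_rot: [[-1.0, -0.006, -0.002], [-0.006, 1.0, -0.0], [0.002, -0.0, -1.0]]
wrist_force: [-4.7, -0.1, -3.3]
gripper_width: 0.611
gripper_force: 30.0
```

Request:
jog_arm --rows '[[[0, 0, -0.003, 0], [0, 0, -0.003, 0], [0, 0, -0.003, 0], [0, 0, -0.002, 0], [0, 0, 0, 0], [0.006, 0, 0, 0], [0.008, 0, 0, 0], [0.01, 0, 0, 0], [0.015, 0, 0, 0], [0.015, 0, 0, 0], [0.015, 0, 0, 0], [0, 0, 0, 0], [0, 0, 0, 0]]]'

```text
time_s: 31.85
tcp_pos: [0.5931, 0.0358, 0.2003]
ee_rot: [[-1.0, -0.006, 0.002], [-0.006, 1.0, 0.0], [-0.002, 0.0, -1.0]]
wrist_force: [0.8, -0.5, -3.0]
gripper_width: 0.617
gripper_force: 30.0
```

Run:
```python
from h import *
s=sense(); print(s['time_s'],s['tcp_pos'],s['wrist_force'])
im,m=snap('top','t7'); print(patches(im,m,(.49,-.22)))
```

```text
31.85 [0.59309822 0.0357913  0.20031   ] [ 0.79484268 -0.54170636 -3.03980922]
[(array([ 0.5443, -0.1863]), np.int32(462)), (array([ 0.4568, -0.1642]), np.int32(476))]
```

View pics/t7.png

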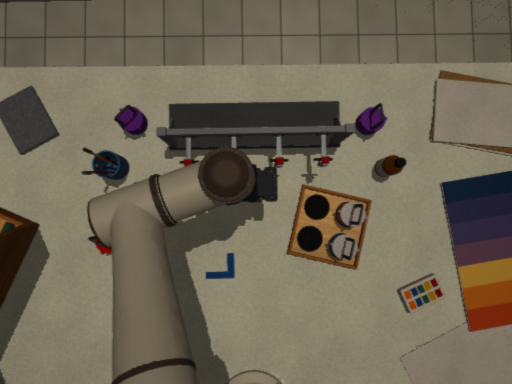

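Request:
jog_arm --rows '[[[0.023, -0.033, 0, 0], [0.023, -0.033, 0, 0], [0.023, -0.033, 0, 0], [0.023, -0.033, 0, 0], [0.023, -0.033, 0, 0], [0.0225, -0.034, 0, 0], [0, 0, 0, -0.165], [0, 0, 0, -0.165], [0, 0, 0, -0.165], [0, 0, 0, -0.165], [0, 0, 0, -0.165], [0, 0, 0, -0.165], [0, 0, 0, -0.165], [0, 0, 0, -0.165], [0, 0, 0, 0], [0, 0, 0, 0]]]'

```text
time_s: 33.9
tcp_pos: [0.4564, -0.1642, 0.1998]
ee_rot: [[-0.245, -0.97, 0.0], [-0.97, 0.245, -0.0], [-0.0, -0.0, -1.0]]
wrist_force: [0.5, 0.3, -2.6]
gripper_width: 0.614
gripper_force: 30.0
```

Run:
```python
from h import *
s=sense(); p=s['tcp_pos']; print(p, 'tool delta to C',np.array(s['ee_rot']).T@(np.array([.4568,-.1642,.1605])-p))
im,m=snap('wrist','w7'); b=im.max(2)<45
u,v=proj(m,(.5443,-.1863,.006),True); print('A pred',u,v)
n,l,st,c=cv2.connectedComponentsWithStats(b.astype(np.uint8))
print([ (c[i].round(1),st[i][4]) for i in range(1,n) if 500<st[i][4]<9000])
```

```text
[ 0.45640842 -0.16424934  0.19977007] tool delta to C [-0.00014251 -0.00035668  0.03927017]
A pred 167.9707238936653 181.8701633010085
[]
```

Request:
jog_arm --rows '[[[0, 0, 0.01, 0], [0, 0, 0.01, 0], [0, 0, 0.008, 0], [0, 0, 0.006, 0], [0, 0, 0.003, 0], [0, 0, 0.002, 0], [0, 0, 0, 0], [0, 0, 0, 0]]]'

```text
time_s: 34.95
tcp_pos: [0.4563, -0.1642, 0.161]
ee_rot: [[-0.243, -0.97, 0.001], [-0.97, 0.243, -0.0], [-0.0, -0.001, -1.0]]
wrist_force: [-0.3, -0.7, -1.5]
gripper_width: 0.618
gripper_force: 30.0
```

Request:
jog_arm --rows '[[[0, 0, 0.0015, 0], [0, 0, 0.001, 0], [0, 0, 0, 0], [0, 0, 0, 0]]]'

```text
time_s: 35.45
tcp_pos: [0.4561, -0.1642, 0.1583]
ee_rot: [[-0.243, -0.97, 0.0], [-0.97, 0.243, -0.0], [0.0, -0.0, -1.0]]
wrist_force: [-0.8, -0.5, -1.9]
gripper_width: 0.612
gripper_force: 30.0
```

Request:
jog_arm --rows '[[[0, 0, 0.001, 0], [0, 0, 0, 0], [0, 0, 0, 0]]]'

```text
time_s: 35.83
tcp_pos: [0.4562, -0.1642, 0.1579]
ee_rot: [[-0.242, -0.97, 0.0], [-0.97, 0.242, -0.0], [0.0, -0.0, -1.0]]
wrist_force: [-1.5, 0.7, 6.1]
gripper_width: 0.615
gripper_force: 30.0
```

Request:
jog_arm --rows '[[[0, 0, 0, 0], [0, 0, 0, 0], [0, 0, 0, 0], [0, 0, -0.005, 0], [0, 0, -0.01, 0], [0, 0, -0.02, 0], [0, 0, -0.025, 0], [0, 0, -0.03, 0], [0, 0, -0.03, 0], [0.045, -0.011, 0, 0], [0.045, -0.011, 0, 0], [0.045, -0.011, 0, 0], [0.045, -0.011, 0, 0], [0, 0, 0, 0], [0, 0, 0, 0]]]' --claw 0.78

```text
time_s: 37.7
tcp_pos: [0.4549, -0.3492, 0.2775]
ee_rot: [[-0.243, -0.97, 0.0], [-0.97, 0.243, 0.0], [-0.0, 0.0, -1.0]]
wrist_force: [0.9, -0.3, -0.3]
gripper_width: 0.781
gripper_force: 0.0
```

Run:
```python
from h import *
s=sense(); print(s['time_s'],s['tcp_pos'],s['wrist_force'])
im,m=snap('top','t8'); print(patches(im,m,(.49,-.22)));print(tray(im,m))
print('bottle top',plane(m,400,161,.13),'bottle base side',)
im2,m2=snap('side','s8'); print('bottle base',plane(m2,311,149,0.0))
a=np.hstack([im[150:310,250:450],im2[90:250,230:430]]); cv2.imwrite('pics/c8.png',cv2.resize(a[:,:,::-1],None,fx=2,fy=2,interpolation=2))
```

```text
37.7 [ 0.45489367 -0.34922158  0.27748638] [ 0.85381288 -0.30813371 -0.28535195]
[(array([ 0.5278, -0.2887]), np.int32(884)), (array([ 0.5442, -0.1861]), np.int32(467))]
(array([ 0.4905434 , -0.21189319]), np.float64(-14.2136451981073), [np.float64(0.19713944022383442), np.float64(0.18767622571287415)])
bottle top [ 0.65354241 -0.37608321  0.13      ] bottle base side
bottle base [ 0.64800413 -0.38517466  0.        ]
```

View pics/c8.png

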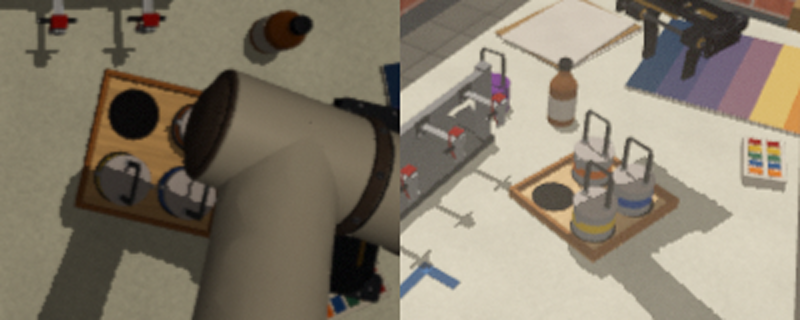

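Request:
jog_arm --rows '[[[0, 0, 0.03, 0], [0, 0, 0.04, 0], [0, 0, 0.04, 0], [0, 0, 0.04, 0], [0, 0, 0.028, 0], [0, 0, 0.014, 0], [0, 0, 0.006, 0], [0, 0, 0, 0], [0, 0, 0, 0]]]' --claw 1

```text
time_s: 38.92
tcp_pos: [0.4558, -0.3497, 0.0804]
ee_rot: [[-0.242, -0.97, 0.002], [-0.97, 0.242, -0.001], [0.0, -0.002, -1.0]]
wrist_force: [-0.4, -0.6, -0.1]
gripper_width: 0.997
gripper_force: 0.0
```

Request:
jog_arm --rows '[[[-0.008, 0, 0, 0], [-0.006, 0, 0, 0], [-0.004, 0, 0, 0], [-0.003, 0, 0, 0], [-0.003, 0, 0, 0], [-0.003, 0, 0, 0], [0, 0, 0, 0]]]'

```text
time_s: 39.8
tcp_pos: [0.4617, -0.3235, 0.0792]
ee_rot: [[-0.242, -0.97, 0.0], [-0.97, 0.242, -0.0], [0.0, -0.0, -1.0]]
wrist_force: [0.5, -2.3, -1.1]
gripper_width: 1.002
gripper_force: 1.2
```

Request:
jog_arm --rows '[[[-0.002, 0, 0, 0], [-0.003, 0, 0, 0], [-0.004, 0, 0, 0], [-0.006, 0, 0, -0.005], [-0.008, 0, 0, -0.006], [-0.008, 0, 0, -0.006], [-0.008, 0, 0, -0.006], [-0.008, 0, 0, -0.006], [-0.008, 0, 0, -0.006], [-0.008, 0, 0, -0.006], [-0.008, 0, 0, -0.006], [-0.008, 0, 0, -0.006], [-0.008, 0, 0, -0.006], [-0.008, 0, 0, -0.006], [-0.008, 0, 0, -0.006], [-0.008, 0, 0, -0.006], [-0.006, 0, 0, -0.006], [-0.004, 0, 0, 0], [-0.002, 0, 0, 0], [0, 0, 0, 0]]]'

```text
time_s: 42.3
tcp_pos: [0.4868, -0.2029, 0.0792]
ee_rot: [[-0.161, -0.987, -0.0], [-0.987, 0.161, 0.0], [-0.0, 0.001, -1.0]]
wrist_force: [-1.5, -3.6, -0.2]
gripper_width: 0.998
gripper_force: 1.7
```

Run:
```python
from h import *
s=sense(); print(s['time_s'],s['tcp_pos'],s['wrist_force'],s['ee_rot'])
im,m=snap('top','t9'); im,m=snap('side','s9')
cv2.imwrite('pics/c9.png',np.hstack([np.load('pics/t9.npy')[100:340,120:400],im[60:300,180:460]])[:,:,::-1])
```

```text
42.3 [ 0.48679145 -0.20289197  0.07921204] [-1.45860022 -3.56589079 -0.16172106] [[-1.61337455e-01 -9.86899181e-01 -4.81324434e-04]
 [-9.86899295e-01  1.61337395e-01  1.62196354e-04]
 [-8.24158186e-05  5.01187091e-04 -9.99999871e-01]]
```

View pics/c9.png

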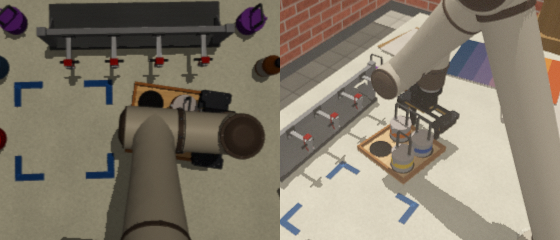

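```bash
cat >> h.py <<'E'
def darkblob(f,p,z=.006,win=22,thr=45):
    im,m=load(f); u,v=[int(round(q)) for q in proj(m,[*p,z])]; d=np.zeros(im.shape[:2],np.uint8)
    d[v-win:v+win,u-win:u+win]=(im.max(2)<thr)[v-win:v+win,u-win:u+win]
    n,l,st,c=cv2.connectedComponentsWithStats(d); 
    return (u,v),[(c[i].round(1),st[i].tolist(),plane(m,*c[i],z)[:2].round(4)) for i in range(1,n) if st[i][4]>60]
E
python3 - <<'E'
from h import *
for f in ['t9','s9']: print(f,darkblob(f,(.5557,-.0596)))
E
```

```text
t9 ((271, 203), [(array([270.5, 199.6]), [258, 191, 25, 17, 329], array([ 0.5662, -0.0581]))])
s9 ((281, 208), [])
```

Request:
jog_arm --rows '[[[-0.003, 0, 0, 0], [-0.005, 0, 0, -0.01], [-0.008, 0.0004, 0, -0.01], [-0.008, 0.0004, 0, -0.01], [-0.008, 0.0004, 0, -0.01], [-0.008, 0.0004, 0, -0.01], [-0.008, 0.0004, 0, -0.01], [-0.008, 0.0004, 0, -0.01], [-0.008, 0.0004, 0, -0.01], [-0.008, 0.0004, 0, -0.01], [-0.008, 0.0004, 0, -0.01], [-0.008, 0.0004, 0, -0.01], [-0.008, 0.0004, 0, -0.01], [-0.008, 0.0004, 0, -0.01], [-0.008, 0.0004, 0, -0.01], [-0.008, 0.0004, 0, -0.01], [-0.008, 0.0004, 0, -0.01], [-0.005, 0, 0, -0.01], [-0.002, 0, 0, 0], [0, 0, 0, 0]]]'

```text
time_s: 44.9
tcp_pos: [0.492, -0.0678, 0.0792]
ee_rot: [[0.008, -1.0, -0.0], [-1.0, -0.008, 0.0], [-0.0, 0.0, -1.0]]
wrist_force: [-0.3, -1.5, 0.9]
gripper_width: 0.994
gripper_force: 0.6
```

Run:
```python
from h import *
s=sense(); R=np.array(s['ee_rot']); p=np.array(s['tcp_pos']); print(s['time_s'],p,s['wrist_force'],R[:2,0])
T=p[:2]-.1075*R[:2,0]; A=T-.045*R[:2,1]-.045*R[:2,0]; print('T',T,'A',A)
snap('top','t10'); snap('side','s10')
for f in ['t10','s10']: print(f,darkblob(f,A))
```

```text
44.9 [ 0.49198076 -0.06780199  0.07924757] [-0.32615657 -1.49153437  0.88636067] [ 0.00844549 -0.9999643 ]
T [0.49107287 0.03969418] A [0.53569121 0.08507262]
t10 ((219, 212), [(array([219.1, 212.5]), [207, 199, 24, 35, 523], array([0.533 , 0.0857]))])
s10 ((257, 240), [])
```

Request:
jog_arm --rows '[[[-0.003, 0, 0, 0], [-0.006, 0, 0, 0], [-0.008, 0.0002, 0, 0], [-0.008, 0.0002, 0, 0], [-0.008, 0.0002, 0, 0], [-0.008, 0.0002, 0, 0], [-0.008, 0.0002, 0, 0], [-0.008, 0.0002, 0, 0], [-0.008, 0.0002, 0, 0], [-0.008, 0.0002, 0, 0], [-0.008, 0.0002, 0, 0], [-0.008, 0.0002, 0, 0], [-0.008, 0, 0, 0], [-0.008, 0, 0, 0], [-0.008, 0, 0, 0], [-0.007, 0, 0, 0], [-0.005, 0, 0, 0], [-0.003, 0, 0, 0], [-0.001, 0, 0, 0], [0, 0, 0, 0]]]'

```text
time_s: 47.5
tcp_pos: [0.4885, 0.0602, 0.0792]
ee_rot: [[0.008, -1.0, -0.002], [-1.0, -0.008, -0.001], [0.001, 0.002, -1.0]]
wrist_force: [-1.0, -5.4, 0.7]
gripper_width: 1.0
gripper_force: 2.4
```

Run:
```python
from h import *
s=sense(); R=np.array(s['ee_rot']); p=np.array(s['tcp_pos']); print(s['time_s'],p,s['wrist_force'],R[:2,0])
T=p[:2]-.1075*R[:2,0]; A=T-.045*R[:2,1]-.045*R[:2,0]; print('T',T,'A',A)
snap('top','t11'); snap('side','s11')
print(darkblob('t11',A))
```

```text
47.5 [0.48845192 0.06019175 0.07922347] [-0.96126358 -5.43763397  0.74724128] [ 0.00759476 -0.99997057]
T [0.48763549 0.16768859] A [0.53229236 0.21302894]
((173, 214), [(array([172.4, 213.1]), [160, 201, 25, 25, 481], array([0.5336, 0.2153]))])
```

Request:
jog_arm --rows '[[[-0.002, 0, 0, 0], [-0.003, 0, 0, 0], [-0.004, 0, 0, 0], [-0.003, 0, 0, 0], [-0.002, 0, 0, 0], [-0.0015, 0, 0, 0], [0, 0, 0, 0], [0.005, 0, 0, 0], [0.01, 0, 0, 0], [0.02, 0, 0, 0], [0.03, 0, 0, 0], [0.03, 0, 0, 0], [0, 0, -0.03, 0], [0, 0, -0.05, 0], [0, 0, -0.06, 0], [0, 0, -0.06, 0], [0.05, 0, 0, 0], [0.06, 0, 0, 0], [0.06, 0, 0, 0], [0, 0, 0, 0]]]'

```text
time_s: 50.1
tcp_pos: [0.4905, -0.1921, 0.2789]
ee_rot: [[0.002, -1.0, -0.0], [-1.0, -0.002, 0.0], [-0.0, 0.0, -1.0]]
wrist_force: [-0.8, 0.5, -0.0]
gripper_width: 1.002
gripper_force: 0.0
```

Request:
jog_arm --rows '[[[0.06, 0, 0, 0], [0.06, 0, 0, 0], [0.06, 0, 0, 0], [0.06, 0, 0, 0], [0, 0, 0, 0], [0, 0, 0, 0]]]'

```text
time_s: 50.85
tcp_pos: [0.493, -0.428, 0.2787]
ee_rot: [[0.008, -1.0, -0.001], [-1.0, -0.008, 0.001], [-0.001, 0.001, -1.0]]
wrist_force: [1.2, 0.0, -0.9]
gripper_width: 1.002
gripper_force: 0.0
```

Run:
```python
from h import *
s=sense(); print(s['time_s'],s['tcp_pos'],s['wrist_force'])
im,m=snap('top','t12'); snap('side','s12')
print(darkblob('t12',(.534,.23)))
hsv=cv2.cvtColor(im,cv2.COLOR_RGB2HSV).astype(int); H,S,V=hsv[...,0],hsv[...,1],hsv[...,2]
w=((S>90)&(H>5)&(H<22)&(V>50)).astype(np.uint8); w[:,:140]=0; w[:,230:]=0; w[:180]=0; w[280:]=0
c=np.vstack([q for q in cv2.findContours(w,0,2)[0] if len(q)>8]); r=cv2.minAreaRect(c); print(r)
b=np.array([plane(m,*q,.02)[:2] for q in cv2.boxPoints(r)]); print('tray',b.round(4).tolist(),b.mean(0))
k=((H>100)&(H<118)&(S>150)&(V>60)).astype(np.uint8); n,l,st,cc=cv2.connectedComponentsWithStats(k)
print([(cc[i].round(1),st[i].tolist(),plane(m,*cc[i],0)[:2].round(4)) for i in range(1,n) if st[i][4]>60])
i0,_=load('top0'); d=np.abs(im.astype(int)-i0).max(2)
print('diff jar,bottle,red',(d[145:185,85:130]>40).sum(),(d[150:180,378:408]>40).sum(),(d[220:255,92:128]>40).sum())
# pot lids: bright circles
i2,m2=load('s12'); 
for nme,t,col in [('C',(.4425,.2305),'yellow'),('D',(.443,.1405),'blue'),('B',(.533,.141),'orange')]:
    print(nme,col,'expected lid px top',np.array(proj(m,[*t,.062])).round(),'side',np.array(proj(m2,[*t,.03])).round(), i2[tuple(np.array(proj(m2,[*t,.034]))[::-1].astype(int)-[-0,0])])
```

```text
50.85 [ 0.49300513 -0.42803762  0.27869231] [ 1.19445659  0.01356243 -0.92100779]
((167, 213), [(array([166.8, 213.2]), [155, 201, 25, 25, 482], array([0.5338, 0.2306]))])
((182.50100708007812, 229.55001831054688), (72.38552856445312, 72.40550994873047), 88.85424041748047)
tray [[0.5871, 0.2852], [0.5877, 0.0871], [0.3902, 0.0856], [0.3905, 0.2817]] [0.48887238 0.18488701]
[(array([221.8, 187.9]), [205, 181, 27, 23, 209], array([0.6017, 0.0778])), (array([143.7, 189.3]), [135, 182, 27, 24, 226], array([0.6016, 0.296 ])), (array([223.8, 269.7]), [207, 254, 27, 24, 226], array([0.3741, 0.0753])), (array([144.7, 272.2]), [136, 256, 27, 24, 232], array([0.372 , 0.2935]))]
diff jar,bottle,red 0 121 0
C yellow expected lid px top [162. 248.] side [251. 287.] [204 192 181]
D blue expected lid px top [197. 247.] side [272. 263.] [201 190 178]
B orange expected lid px top [196. 213.] side [245. 247.] [202 190 179]
```

Run:
```python
from h import *
def amber(im,r): 
    h=cv2.cvtColor(im,cv2.COLOR_RGB2HSV).astype(int); k=((h[...,1]>110)&(h[...,0]<18)&(h[...,2]>25))[r]; y,x=np.nonzero(k); return len(x),x.mean().round(1),y.mean().round(1)
a,_=load('side0'); b,m2=load('s12'); r=np.s_[118:158,298:325]; print('bottle side',amber(a,r),amber(b,r),(np.abs(a.astype(int)-b).max(2)[r]>40).sum())
h=cv2.cvtColor(b,cv2.COLOR_RGB2HSV).astype(int)
for n,lo,hi in [('yellow',22,32),('blue',105,120),('orange',6,16)]:
    k=((h[...,0]>=lo)&(h[...,0]<=hi)&(h[...,1]>120)).astype(np.uint8)
    nn,l,st,c=cv2.connectedComponentsWithStats(k); print(n,[(c[i].round(0).tolist(),st[i].tolist()) for i in range(1,nn) if st[i][4]>15 and 225<c[i][0]<295 and 220<c[i][1]<310])
for t in [(.4425,.2305),(.443,.1405),(.533,.141)]: print('band z.02',np.array(proj(m2,[*t,.02])).round(),'bail top',np.array(proj(m2,[*t,.128])).round())
```

```text
bottle side (128, np.float64(13.0), np.float64(15.3)) (100, np.float64(13.2), np.float64(13.8)) 0
yellow [([253.0, 296.0], [243, 290, 21, 10, 58])]
blue []
orange [([243.0, 285.0], [198, 243, 100, 73, 493]), ([247.0, 255.0], [237, 248, 21, 10, 64])]
band z.02 [251. 289.] bail top [249. 263.]
band z.02 [272. 265.] bail top [272. 239.]
band z.02 [246. 249.] bail top [244. 223.]
```

```bash
python3 -c "
from h import *
print(finish_job())"
```

```text
the job is handed in; nothing more can be done
None
```

I took the three pots present (blue, orange and yellow) off their hooks and set them in the tray, then slid the loaded tray into the blue corners. It sits about 1.5 mm from centre and within about 1° of square, the bottle and jar look undisturbed in the last images, and the blue pot's band was not picked up in the final check. The job is handed in at about 51 s.

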